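# Tip the fastener bin out over the edge stop

### The arm

A 7-joint arm with a two-finger parallel gripper is mounted at the origin on a cart in front of the work surface, level with it; the furniture and walls round the work are solid. World frame = base frame: x ahead of the robot, y to its left, z up, the work surface at z = 0. Lengths are in m, angles in rad, forces in N, time in s.
With the tool pointing down it reaches from about 0.425 to 1.025 m from the base axis. Payload 3.6 kg.
Tool frame: the origin (TCP) lies at the very end of the fingers, on their centre line; the grasp point (between the pads) lies 19 mm behind it; z points along the fingers, y is the direction in which the jaws open and shut (so a half turn about z gives the same grasp; the last joint's range is limited). The gripper opens to 85 mm and grips with 20 to 120 N. Pads are 22 mm wide; open, the fingers measure 114 mm over their backs; the gripper's body (76 mm by 85 mm) begins 54 mm behind the grasp point. The pads swing forward as they close: fully open they stand 13 mm farther back than shut.
Start: joints at [-1.405, 0.591, 0.048, 1.609, -0.033, 0.943, -0.034], TCP at [0.186, 0.701, 0.231] pointing down, gripper open.
Joint ranges: [-2.69, 2.69], [-0.47, 2.24], [-1.27, 1.36], [0.19, 2.51], [-1.53, 4.68], [0.08, 2.07], [-3.09, 3.09]. Speed limits (rad/s): [2.57, 2.57, 3.14, 3.14, 3.14, 3.14, 3.14].

### API

Orientations are given as a unit quaternion [w, x, y, z].
In Python, from cell import observe, snapshot, sign_off gives the robot as it stands.
- The arm moves only by the tool arm_command, never from a script. Its argument "targets" is a list of rows, each an object of numbers: "dx", "dy", "dz": the shift along the tool's x, y, z each as a share of 100 cm, from -1 to 1; "wx", "wy", "wz": the turn, a rotation vector about the tool's x, y, z each as a share of 90 degrees, from -1 to 1. In form: [{"dx": .., "dy": .., "dz": .., "wx": .., "wy": .., "wz": ..}, ...]. A call has 1 to 5 rows; each row shifts and turns the commanded pose from where the row before left it, along the tool's axes as they then stand; what a row does not reach is not made up. A row lasts 1/10 s, in which the tool goes at most 50 mm and 8.59 degrees, less where a joint would pass 70% of its speed; a pose out of reach is approached as far as the arm can. A call with a number of a shift or a turn outside -1 to 1 is refused whole. A call with a gripper value outside its range is refused whole. "gripper" is the opening, from -1 (shut) to 1 (fully open), set as the call begins (left out, the last holds). The fingers move at their own pace and stop on an object; "force" is the grip in N (left out, the last holds). Time passes only in rows, so rows that do not move let the fingers close. It gives the time, the measured TCP pose, the force and the opening at its end, in the units of the state.
- observe(): the state, without advancing time (a new reading comes with each control period).
- snapshot(name): name is "scene" or "top" or "wrist"; returns a dict with "pixels" (384x512x3 uint8, red, green, blue), "camera_matrix" (3x3 intrinsics, pixels), "k1" (the pictures are not rectified: a ray, as slopes to the right and down, at radius r is drawn at 1 + k1 r^2 times it, then the intrinsics apply), "T" (4x4, takes a point from camera to world coordinates); the wrist camera has in their place "tool_from_camera" (4x4, takes a point from camera to tool coordinates, whose origin is the TCP and whose axes are the flange's). Camera axes: x right, y down, z forward; pixel columns grow to the right and rows downward; lengths in m; the calibration is good to about 2 mm. A picture is of the moment at which its call begins: read the wrist's pose just before it. There is no depth.
- sign_off(): hands the job in, once; it reports no verdict.
The state is a dict: "time_s": time; "qpos": joint angles; "joint_vel": joint speeds; "effort": joint torques, N m; "tcp_pos": TCP position; "eef_rot": TCP orientation; "contact_force": force on the tool from outside, world axes, zero at the start; "ft_torque": the same for the moment, N m; "finger_gap": opening from 0.0 (shut) to 1.0 (fully open).
Only numpy, scipy, OpenCV 4.12 (cv2) and the standard library are available. Lean on these libraries where they do the work, as an engineer would, in place of code of your own. Each camera call takes 0.05 s, during which the arm holds its last target. There are 200 camera calls.

### The job

Empty the blue bin at the tip-out station: first flip the yellow spring gate down toward the tray until it snaps fully open, with the bin still standing. Then tip the bin by its black tab over the edge stop, not lifting it off, so that it comes to lie on the open gate and all four fasteners end up in the tray. Leave the bottle, tape and pliers beside the station where they are.

Things in the scene. Friction and masses are not known exactly. Their poses are not given: they have to be found in the camera images.
- station: Fixed grey tip-out station with dark tray in front. Origin on the bench top below the edge stop's rear face, mid-width; x from tray to rear (roughly away from the robot, yaw varies), z up. Deck top z 0.100, x -0.008 to 0.110; edge stop bar x -0.008 to 0, y +-0.062, 8 mm above the deck; side guides on the deck at y +-0.059, 16 mm high.
- tray_mid (a point): Middle of the tray's inner floor: station x -0.105, z 0.004. The tray inside spans station x -0.206 to -0.005, y +-0.075; its walls are 45 mm high.
- shelf_edge (a point): Middle of the lower front edge of the fixed shelf over the bin: station x 0.070, z 0.280; the shelf runs back to x 0.160, y +-0.086, on 16 mm posts at x 0.103, y +-0.078; small things on it reach z 0.322. It hangs just over the bin's tab, so take that tab with the tool leaning 30 to 45 degrees from vertical, fingers pointing rearward and down.
- gate (a joint): Yellow spring gate, flap 124 mm wide, 4 mm thick, hinged along station y at station x -0.014, z 0.102. 0 = upright (closed); grows as its top swings toward the tray; stop at 2.27 rad = open, a ramp 40 degrees below level. Held closed up to about 0.8 rad (about 1 N at the tab), past that it springs open. Two toes 83 mm from the hinge keep the lying bin from sliding off.
- gate_tab (a point): Centre of the gate's black pull tab, 97 mm from the hinge line in the flap's plane. Tab: 22 mm wide along the station's y, 8 mm thick, reaching from 81 to 111 mm from the hinge. It can be pinched along y and turns between the pads. The gate's spring lies outside its left end, at station y 0.062 to 0.078.
- bin: Loose blue open-topped plastic bin, 66 mm (x) x 112 mm (y) x 70 mm high, walls 4 mm, floor 8 mm, 0.25 kg plus 0.18 kg of fasteners. Origin at the centre of its underside; z up out of its mouth, x toward the rear of the station. Stands on the deck between the guides, its front face 1 to 6 mm behind the edge stop. Loaded, it falls over by itself when tipped about 50 degrees or more.
- bin_tab (a point): Grip point of the black tab on the middle of the bin's rear wall, in bin frame x 0.032, z 0.092. Tab: 22 mm wide along y, 10 mm thick in x, standing up from the rim (z 0.070) to z 0.104. Pinched along y it turns between the pads as the bin tips.
- bin_heel (a point): Middle of the bin's front bottom edge, the edge it tips about (bin frame x -0.033, z 0).
- oil_bottle: White and blue dropper bottle with red nozzle, 35 mm diameter, 107 mm tall, standing left of the station; origin under its centre. Leave alone.
- tape_roll: Beige tape roll lying flat, 69 mm diameter, 18 mm high, right of the station; origin under its centre. Leave alone.
- pliers: Pliers with blue handles, 160x48x12 mm, lying on the bench to the right; origin under the centre. Leave alone.
- nut_1: grey hexagon nut, 30x35x16 mm, loose in the bin at the start; origin under its centre (nut lying flat).
- nut_2: black hexagon nut, 30x35x16 mm, loose in the bin at the start; origin under its centre (nut lying flat).
- bolt_1: steel flange bolt, 19 mm head, 42 mm long, loose in the bin at the start; origin under its centre (at the head, the bolt standing on its head; it may lie at any angle later).
- bolt_2: steel flange bolt, 19 mm head, 42 mm long, loose in the bin at the start; origin under its centre (at the head, the bolt standing on its head; it may lie at any angle later).
Mind the look-alikes: they are no part of the job. Several things have the shape of the bin; the one meant has the colours described above.

How it is judged:
By the outcome, as a careful person would: the job done as asked, in the order asked, and still so for the second after the job is handed in, with the robot touching nothing.
It also fails if it takes over 48 s, if anything falls off the work surface, if the arm or the gripper's body presses on something with over 40 N, if the wrist force passes 120 N, or if a joint passes its speed limit or range.

## Working session

There is one attempt and no reset: what is moved stays moved. The work goes in short steps, Python scripts to look and compute and a tool call to move; the robot and the scene stay as the last step left them, time stands still between calls to the robot, and variables do not carry over. Pictures are saved under pics/ and viewed, about 8 in all and at most 12, crops included, and the job is handed in when it is done.

Besides the shell and the picture viewer there is one more tool, called after "Call:" in YAML: its name, and indented under it one key for each argument. arm_command: Moves the arm, as the interface text tells. Shift numbers are shares of 100 cm and turn numbers shares of 90 degrees, none past 1 either way. Its arguments: {"type":"object","properties":{"targets":{"type":"array"},"gripper":{"type":"number"},"force":{"type":"number"}},"required":["targets"]}

```bash
ls; mkdir -p pics
python3 - <<'E'
from cell import observe,snapshot
import cv2,numpy as np,pickle
o=observe();print(o)
for n in("scene","top"):
    s=snapshot(n);pickle.dump(s,open(f"{n}.pkl","wb"))
    print(n,s["camera_matrix"],s["k1"],s["T"])
    cv2.imwrite(f"pics/{n}0.png",cv2.resize(s["pixels"][:,:,::-1],(800,600),interpolation=cv2.INTER_CUBIC))
E
```

```text
pics
{'time_s': 0.0, 'qpos': array([-1.40449473,  0.59211867,  0.04831017,  1.60985602, -0.0333131 ,
        0.942688  , -0.0336536 ]), 'joint_vel': array([-0.00055635,  0.00200886,  0.00049185, -0.00213133, -0.00158569,
        0.0016948 ,  0.00051401]), 'effort': array([ 4.38656480e-04, -5.48698139e+01,  1.54641453e+00, -1.98123819e+01,
        9.26764595e-03,  8.67977418e-03,  1.10080427e-05]), 'tcp_pos': array([0.18602596, 0.69985736, 0.23012891]), 'eef_rot': array([-8.54399037e-05,  1.29481284e-01,  9.91581219e-01, -1.12918108e-03]), 'contact_force': array([ 0.18932961, -1.20360994, -0.55573028]), 'ft_torque': array([-0.05165969,  0.05184806, -0.03047838]), 'finger_gap': 0.9985890127725123}
scene [[475.73074549   0.         255.51354534]
 [  0.         475.73074549 190.36617232]
 [  0.           0.           1.        ]] -0.012753707916582303 [[ 0.58848438 -0.61768915  0.52167638 -0.19222568]
 [-0.80831345 -0.43530983  0.39640222 -0.4953588 ]
 [-0.0177625  -0.65495455 -0.75545948  1.18466157]
 [ 0.          0.          0.          1.        ]]
top [[399.2860792    0.         250.68149007]
 [  0.         399.2860792  189.89856664]
 [  0.           0.           1.        ]] 0.04155324535371425 [[ 0.00509327 -0.99609043  0.08819251  0.40146978]
 [-0.9999148  -0.00613305 -0.01152294  0.03682682]
 [ 0.01201878 -0.08812631 -0.9960368   1.16404693]
 [ 0.          0.          0.          1.        ]]
```

View pics/scene0.png

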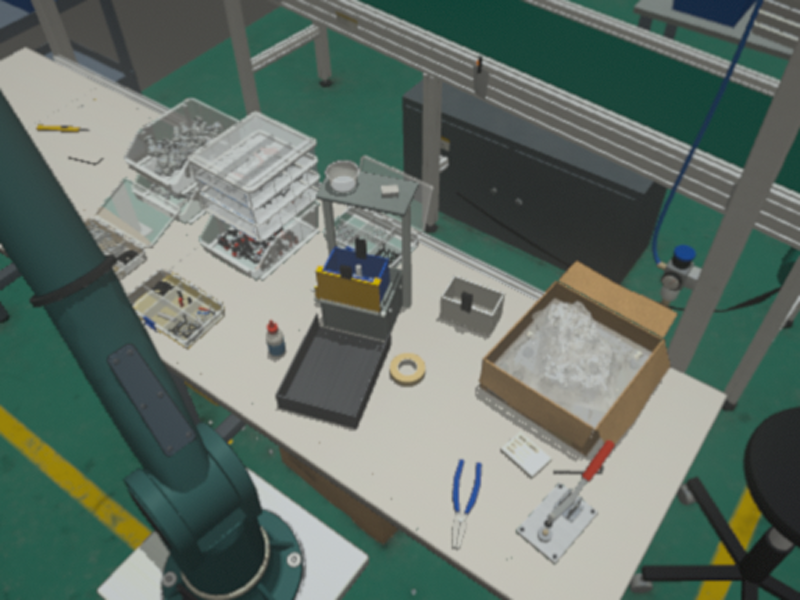

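View pics/top0.png

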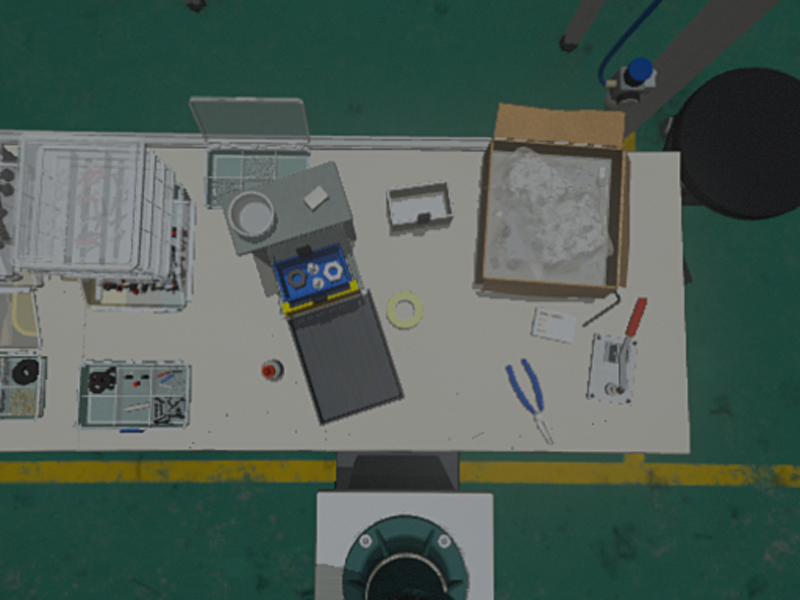

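The scene picture shows the blue bin at (355,270) behind the yellow gate (350,290), under the grey shelf. The top picture shows the same bin at (315,275), with the tray at (345,355). There are two candidates for the bin: the blue one at top (315,275), and a grey look-alike at top (420,207) / scene (470,305). The blue one on the station fits the description. Next, an enlarged crop to confirm it.

```bash
cat > h.py <<'E'
import numpy as np,cv2,pickle
def ray(s,p,T=None):
    K=s["camera_matrix"];T=s["T"] if T is None else T
    d=np.array([(p[0]-K[0,2])/K[0,0],(p[1]-K[1,2])/K[1,1]]);u=d.copy()
    for _ in range(10):u=d/(1+s["k1"]*(u@u))
    v=T[:3,:3]@np.array([u[0],u[1],1]);return T[:3,3],v/np.linalg.norm(v)
def plane(s,p,z,T=None):
    o,v=ray(s,p,T);return o+v*(z-o[2])/v[2]
def tri(r1,r2):
    (a,u),(b,v)=r1,r2
    t=np.linalg.lstsq(np.c_[u,-v],b-a,rcond=None)[0]
    p,q=a+t[0]*u,b+t[1]*v;return (p+q)/2,np.linalg.norm(p-q)
def proj(s,P,T=None):
    T=s["T"] if T is None else T
    c=np.linalg.inv(T)@np.r_[P,1];u=c[:2]/c[2];u=u*(1+s["k1"]*(u@u));K=s["camera_matrix"]
    return np.array([u[0]*K[0,0]+K[0,2],u[1]*K[1,1]+K[1,2]])
def load(n):return pickle.load(open(n+".pkl","rb"))
E
python3 - <<'E'
from h import *
A,B=load("scene"),load("top")
a=A["pixels"][140:280,170:280,::-1];b=B["pixels"][150:275,165:265,::-1]
a=cv2.resize(a,(440,560),interpolation=cv2.INTER_CUBIC);b=cv2.resize(b,(360,450),interpolation=cv2.INTER_CUBIC)
c=np.zeros((560,800,3),np.uint8);c[:,:440]=a;c[:450,440:]=b
c=np.clip(c*1.5,0,255).astype(np.uint8)
cv2.imwrite("pics/crop1.png",c)
for n,s in(("scene",A),("top",B)):
    h=cv2.cvtColor(s["pixels"],cv2.COLOR_RGB2HSV)
    for nm,lo,hi in(("yel",(20,150,80),(35,255,255)),("blue",(105,150,40),(125,255,255))):
        m=cv2.inRange(h,lo,hi);k,l,st,ce=cv2.connectedComponentsWithStats(m)
        for i in range(1,k):
            if st[i,4]>40 and 150<ce[i,0]<300 and 130<ce[i,1]<280:
                print(n,nm,st[i],ce[i].round(1),cv2.boxPoints(cv2.minAreaRect(np.argwhere(l==i)[:,::-1].astype(np.float32))).round(1).tolist())
E
```

```text
scene yel [202 171  42  27 629] [222.7 185.2] [[199.39999389648438, 189.6999969482422], [203.10000610351562, 170.60000610351562], [244.60000610351562, 178.6999969482422], [240.89999389648438, 197.6999969482422]]
top yel [210 179  19  13  65] [220.9 185.7] [[208.60000610351562, 188.1999969482422], [227.0, 179.0], [229.60000610351562, 184.1999969482422], [211.1999969482422, 193.39999389648438]]
top yel [180 193  21   9  67] [188.  196.3] [[179.8000030517578, 194.39999389648438], [198.39999389648438, 188.1999969482422], [200.6999969482422, 195.10000610351562], [182.10000610351562, 201.3000030517578]]
top blue [175 159  49  34 453] [198.9 177.9] [[174.3000030517578, 168.5], [216.6999969482422, 155.5], [224.3000030517578, 180.1999969482422], [181.89999389648438, 193.3000030517578]]
```

View pics/crop1.png

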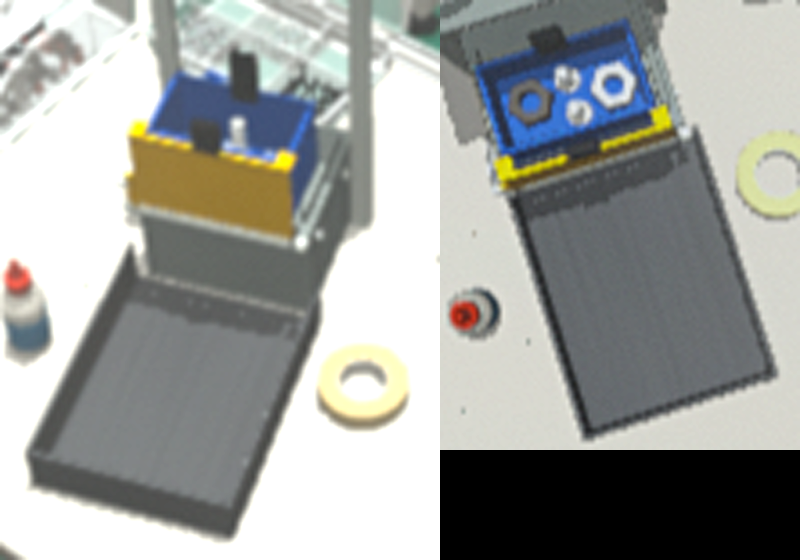

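The crop shows the blue bin holding two nuts and two bolts, with its black tab at crop (244,75) in the scene half and (546,38) in the top half. The gate tab is at (205,135) and (583,148). So this is the bin meant. Next I work out the station pose.

Run:
```python
from h import *
A,B=load("scene"),load("top")
a=lambda x,y:(170+(x+.5)/4-.5,140+(y+.5)/4-.5); b=lambda x,y:(165+(x-440+.5)/3.6-.5,150+(y+.5)/3.6-.5)
c=[plane(B,b(*p),.045)[:2] for p in((585,437),(775,375),(695,128),(515,198))]
print("tray",np.round(c,4),[np.linalg.norm(c[i]-c[i-1]).round(4) for i in range(4)])
yaws=[np.degrees(np.arctan2(*(c[2]-c[1])[::-1])),np.degrees(np.arctan2(*(c[3]-c[0])[::-1])),np.degrees(np.arctan2(*(c[0]-c[1])[::-1]))-90]
print("yaw",yaws)
sc=[plane(A,a(*p),.045)[:2] for p in((32,455),(232,528))];print("tray near scene",np.round(sc,4),np.degrees(np.arctan2(*(sc[0]-sc[1])[::-1]))-90)
print("gatetab top",tri(ray(A,a(206,122)),ray(B,b(584,150))))
print("bintab top",tri(ray(A,a(244,52)),ray(B,b(546,38))))
gl=tri(ray(A,a(135,126)),ray(B,b(504,168)));gr=tri(ray(A,a(287,158)),ray(B,b(662,115)))
print("gate corners",gl,gr,np.degrees(np.arctan2(*(gl[0]-gr[0])[1::-1]))-90)
# bin rim corners, z .170
bc=[plane(B,b(*p),.170)[:2] for p in((480,68),(628,22),(655,104))]
print("bin rim RL,RR,FR",np.round(bc,4),np.linalg.norm(bc[0]-bc[1]),np.degrees(np.arctan2(*(bc[0]-bc[1])[::-1]))-90)
```

```text
tray [[0.2755 0.1488]
 [0.3228 0.0035]
 [0.5136 0.0668]
 [0.4581 0.206 ]] [np.float64(0.1914), np.float64(0.1528), np.float64(0.201), np.float64(0.1499)]
yaw [np.float64(18.339983868500408), np.float64(17.394543542692407), np.float64(18.06074321815332)]
tray near scene [[ 0.2741  0.1443]
 [ 0.3098 -0.0094]] 13.081592573290976
gatetab top (array([0.48125813, 0.13531467, 0.21690008]), np.float64(0.00013632698307674898))
bintab top (array([0.5574011 , 0.16229033, 0.20878977]), np.float64(0.0008702905150453586))
gate corners (array([0.47034956, 0.19340675, 0.18685213]), np.float64(0.0026787274642688795)) (array([0.50802378, 0.08574029, 0.18675708]), np.float64(0.0004208606273294667)) 19.285758312009406
bin rim RL,RR,FR [[0.542  0.2131]
 [0.5752 0.1108]
 [0.5177 0.0914]] 0.10749899994568918 17.965229231829596
```

The geometry is consistent: station origin ≈ (0.495, 0.140), yaw ≈ 18.3°. The tab heights came out at 0.217 and 0.209 against 0.213 and 0.204 expected, and tab spacing is 81 mm against 80–85. Now I plan the transit.

```bash
cat >> h.py <<'E'
from scipy.spatial.transform import Rotation as R
O=np.array([.495,.1402,0]);YAW=18.3
S=R.from_euler("z",YAW,degrees=True)
def w(p):return O+S.apply(p)
def st(p):return S.inv().apply(np.asarray(p)-O)
def tool(lean):# tool x toward tray, y along station y, fingers lean rearward by lean deg
    return S*R.from_matrix(np.array([[-1,0,0],[0,1,0],[0,0,-1]]))*R.from_euler("y",-lean,degrees=True)
def cur():
    from cell import observe
    o=observe();q=o["eef_rot"];return o,o["tcp_pos"],R.from_quat([q[1],q[2],q[3],q[0]])
def rows(p0,r0,p1,r1,N):
    rv=(r0.inv()*r1).as_rotvec();t=r0.inv().apply(p1-p0)
    M=sum(R.from_rotvec(rv*k/N).as_matrix() for k in range(N))
    d=np.linalg.solve(M,t)
    print(N,"rows: d",np.round(d,4).tolist(),"w",np.round(rv/N/(np.pi/2),4).tolist(),"| mm",round(1e3*np.linalg.norm(d),1),"deg",round(np.degrees(np.linalg.norm(rv))/N,2))
def lean(r):
    z=S.inv().apply(r.apply([0,0,1]));return np.degrees(np.arctan2(z[0],-z[2])),np.degrees(np.arcsin(z[1]))
def show():
    o,p,r=cur();print("t",round(o["time_s"],2),"st",st(p).round(4),"lean",np.round(lean(r),2),"gap",round(o["finger_gap"],3),"F",S.inv().apply(o["contact_force"]).round(1),"q",o["qpos"].round(2))
E
python3 - <<'E'
from h import *
show();o,p,r=cur()
a=p+[0,0,.1];rows(p,r,a,r,3)
b=w([-.02,0,.34]);rows(a,r,b,tool(25),15)
E
```

```text
t 0.1 st [-0.1176  0.6285  0.2302] lean [-0.06 -0.1 ] gap 1.003 F [-0.3  0.4 -0.4] q [-1.4   0.59  0.05  1.61 -0.03  0.94 -0.03]
3 rows: d [-0.0, -0.0001, -0.0333] w [0.0, 0.0, 0.0] | mm 33.3 deg 0.0
15 rows: d [-0.0192, -0.0384, 0.0025] w [-0.0054, -0.018, -0.0242] | mm 43.0 deg 2.76
```

Call:
arm_command:
  targets:
    - {"dz": -0.034}
    - {"dz": -0.033}
    - {"dz": -0.033}
  gripper: -1

```text
validation failed for argument at $.ta...
```

Call:
arm_command:
  targets:
    - {"dx": -0.0192,"dy": -0.0384,"dz": 0.0025,"wx": -0.0054,"wy": -0.018,"wz": -0.0242}
    - {"dx": -0.0192,"dy": -0.0384,"dz": 0.0025,"wx": -0.0054,"wy": -0.018,"wz": -0.0242}
    - {"dx": -0.0192,"dy": -0.0384,"dz": 0.0025,"wx": -0.0054,"wy": -0.018,"wz": -0.0242}
    - {"dx": -0.0192,"dy": -0.0384,"dz": 0.0025,"wx": -0.0054,"wy": -0.018,"wz": -0.0242}
    - {"dx": -0.0192,"dy": -0.0384,"dz": 0.0025,"wx": -0.0054,"wy": -0.018,"wz": -0.0242}

```text
time_s: 0.6
tcp_pos: [0.246, 0.4927, 0.2213]
eef_rot: [0.073, 0.033, 0.997, 0.012]
contact_force: [0.8, -0.9, 0.0]
finger_gap: 1.001
```

Call:
arm_command:
  targets:
    - {"dx": -0.0192,"dy": -0.0384,"dz": 0.0025,"wx": -0.0054,"wy": -0.018,"wz": -0.0242}
    - {"dx": -0.0192,"dy": -0.0384,"dz": 0.0025,"wx": -0.0054,"wy": -0.018,"wz": -0.0242}
    - {"dx": -0.0192,"dy": -0.0384,"dz": 0.0025,"wx": -0.0054,"wy": -0.018,"wz": -0.0242}
    - {"dx": -0.0192,"dy": -0.0384,"dz": 0.0025,"wx": -0.0054,"wy": -0.018,"wz": -0.0242}
    - {"dx": -0.0192,"dy": -0.0384,"dz": 0.0025,"wx": -0.0054,"wy": -0.018,"wz": -0.0242}

```text
time_s: 1.1
tcp_pos: [0.3445, 0.3021, 0.2228]
eef_rot: [0.145, -0.062, 0.987, 0.023]
contact_force: [1.3, -0.4, 0.6]
finger_gap: 1.0
```

Call:
arm_command:
  targets:
    - {"dx": -0.0192,"dy": -0.0384,"dz": 0.0025,"wx": -0.0054,"wy": -0.018,"wz": -0.0242}
    - {"dx": -0.0192,"dy": -0.0384,"dz": 0.0025,"wx": -0.0054,"wy": -0.018,"wz": -0.0242}
    - {"dx": -0.0192,"dy": -0.0384,"dz": 0.0025,"wx": -0.0054,"wy": -0.018,"wz": -0.0242}
    - {"dx": -0.0192,"dy": -0.0384,"dz": 0.0025,"wx": -0.0054,"wy": -0.018,"wz": -0.0242}
    - {"dx": -0.0192,"dy": -0.0384,"dz": 0.0025,"wx": -0.0054,"wy": -0.018,"wz": -0.0242}

```text
time_s: 1.6
tcp_pos: [0.4661, 0.1447, 0.2381]
eef_rot: [0.208, -0.149, 0.966, 0.034]
contact_force: [0.1, 0.8, -0.1]
finger_gap: 1.002
```

The first call was refused because a row needs all six numbers, so the transit ran 100 mm lower than planned. It made no contact. From now on I check each call before sending the next. Now a wrist view.

Run:
```python
from h import *
from cell import snapshot
show();o,p,r=cur();s=snapshot("wrist");s["T"]=np.eye(4);s["T"][:3,:3]=r.as_matrix();s["T"][:3,3]=p;s["T"]=s["T"]@s["tool_from_camera"]
pickle.dump(s,open("w1.pkl","wb"));print(s["tool_from_camera"].round(3),st(s["T"][:3,3]))
for n,q in(("gatetabtop",[-.014,0,.213]),("bintabtop",[.068,0,.204]),("gateL",[-.014,.062,.185]),("gateR",[-.014,-.062,.185]),("trayNL",[-.206,.075,.045]),("trayNR",[-.206,-.075,.045])):print(n,proj(s,w(q)).round(1)*1.5625)
cv2.imwrite("pics/w1.png",cv2.resize(s["pixels"][:,:,::-1],(800,600),interpolation=cv2.INTER_CUBIC))
```

```text
t 1.6 st [-0.026   0.0133  0.2381] lean [24.36 -0.11] gap 1.002 F [ 0.3  0.7 -0.1] q [-0.44  0.17  0.02  2.4   0.26  0.16  1.21]
[[ 0.    -0.957 -0.291  0.075]
 [ 1.     0.     0.     0.001]
 [ 0.    -0.291  0.957 -0.144]
 [ 0.     0.     0.     1.   ]] [-0.15333088  0.01522641  0.33845592]
gatetabtop [366.71875 341.5625 ]
bintabtop [377.1875  431.09375]
gateL [507.65625 293.4375 ]
gateR [233.90625 296.5625 ]
trayNL [ 530.3125  -232.34375]
trayNR [ 199.6875  -222.34375]
```

View pics/w1.png

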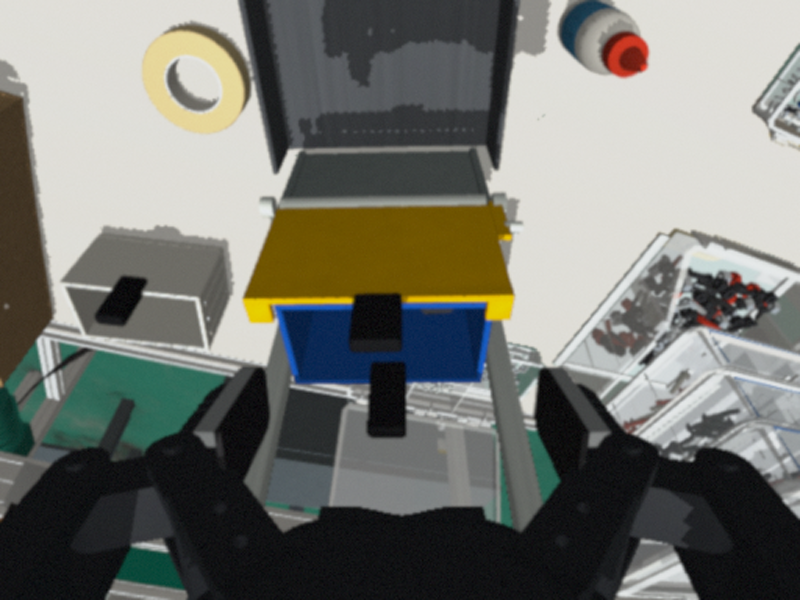

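The wrist view agrees to about 4 mm. The gate tab is at (377,350) against (367,342) predicted, and the bin tab top is at (388,437) against (377,431). I shift the station origin 3 mm to its left. q4 and q6 are close to their limits, so I reduce the lean for the gate push.

```bash
sed -i 's/^O=.*/O=np.array([.494,.143,0])/' h.py
python3 - <<'E'
from h import *
A,B,W=load("scene"),load("top"),load("w1")
a=lambda x,y:(170+(x+.5)/4-.5,140+(y+.5)/4-.5); b=lambda x,y:(165+(x-440+.5)/3.6-.5,150+(y+.5)/3.6-.5); c=lambda x,y:((x+.5)/1.5625-.5,(y+.5)/1.5625-.5)
for n,x,y,z in(("gate",(206,122),(584,150),(377,350)),("bin",(244,52),(546,38),(388,437))):
    ra,rb,rc=ray(A,a(*x)),ray(B,b(*y)),ray(W,c(*z))
    for k in((ra,rb),(ra,rc),(rb,rc)):
        P,e=tri(*k);print(n,st(P).round(4),round(e,4))
show();o,p,r=cur()
p1=w([.014,0,.245]);rows(p,r,p1,tool(12),4)
p2=w([.014,0,.187]);rows(p1,tool(12),p2,tool(12),3)
E
```

```text
Traceback (most recent call last):
  File "h.py", line 20, in <module>
    S=R.from_euler("z",YAW,degrees=True)
                       ^^^
NameError: name 'YAW' is not defined
```

```bash
sed -i 's/^O=.*/O=np.array([.494,.143,0]);YAW=18.3/' h.py
python3 - <<'E'
from h import *
A,B,W=load("scene"),load("top"),load("w1")
a=lambda x,y:(170+(x+.5)/4-.5,140+(y+.5)/4-.5); b=lambda x,y:(165+(x-440+.5)/3.6-.5,150+(y+.5)/3.6-.5); c=lambda x,y:((x+.5)/1.5625-.5,(y+.5)/1.5625-.5)
for n,x,y,z in(("gate",(206,122),(584,150),(377,350)),("bin",(244,52),(546,38),(388,437))):
    ra,rb,rc=ray(A,a(*x)),ray(B,b(*y)),ray(W,c(*z))
    for k in((ra,rb),(ra,rc),(rb,rc)):
        P,e=tri(*k);print(n,st(P).round(4),round(e,4))
show();o,p,r=cur()
p1=w([.014,0,.245]);rows(p,r,p1,tool(12),4)
p2=w([.014,0,.187]);rows(p1,tool(12),p2,tool(12),3)
E
```

```text
gate [-0.0145 -0.0033  0.2169] 0.0001
gate [-7.300e-03  2.000e-04  2.102e-01] 0.0023
gate [-0.0141 -0.0011  0.217 ] 0.0046
bin [ 0.0663 -0.0016  0.2088] 0.0009
bin [0.0732 0.0016 0.2031] 0.0029
bin [0.0664 0.0008 0.2081] 0.004
t 1.65 st [-0.0244  0.0009  0.2389] lean [24.49 -0.55] gap 1.006 F [ 0.  -0.4  0.6] q [-0.42  0.17  0.02  2.4   0.26  0.16  1.21]
4 rows: d [-0.0096, -0.0001, 0.0018] w [-0.0011, 0.0347, -0.0046] | mm 9.7 deg 3.15
3 rows: d [0.004, 0.0, 0.0189] w [0.0, 0.0, 0.0] | mm 19.3 deg 0.0
```

Call:
arm_command:
  targets:
    - {"dx": -0.0096,"dy": 0,"dz": 0.0018,"wx": -0.0011,"wy": 0.0347,"wz": -0.0046}
    - {"dx": -0.0096,"dy": 0,"dz": 0.0018,"wx": -0.0011,"wy": 0.0347,"wz": -0.0046}
    - {"dx": -0.0096,"dy": 0,"dz": 0.0018,"wx": -0.0011,"wy": 0.0347,"wz": -0.0046}
    - {"dx": -0.0096,"dy": 0,"dz": 0.0018,"wx": -0.0011,"wy": 0.0347,"wz": -0.0046}
    - {"dx": 0,"dy": 0,"dz": 0,"wx": 0,"wy": 0,"wz": 0}
  gripper: -1

```text
time_s: 2.15
tcp_pos: [0.5054, 0.1605, 0.2451]
eef_rot: [0.103, -0.166, 0.981, 0.019]
contact_force: [0.8, -0.1, -0.7]
finger_gap: 0.146
```

Run:
```python
from h import *
show()
```

```text
t 2.15 st [0.0163 0.013  0.2451] lean [12.06  0.37] gap 0.146 F [ 0.8 -0.3 -0.7] q [-0.28  0.26 -0.15  2.16  0.11  0.51  1.4 ]
```

Call:
arm_command:
  targets:
    - {"dx": 0,"dy": 0,"dz": 0,"wx": 0,"wy": 0,"wz": 0}
    - {"dx": 0,"dy": 0,"dz": 0,"wx": 0,"wy": 0,"wz": 0}
    - {"dx": 0,"dy": 0,"dz": 0,"wx": 0,"wy": 0,"wz": 0}

```text
time_s: 2.45
tcp_pos: [0.5006, 0.1586, 0.2438]
eef_rot: [0.101, -0.167, 0.981, 0.018]
contact_force: [-0.1, 0.5, -0.6]
finger_gap: -0.002
```

Run:
```python
from h import *
show();o,p,r=cur();print(o["joint_vel"].round(3), (tool(12).inv()*r).as_rotvec(degrees=True).round(2))
rows(p,r,w([.014,0,.187]),tool(12),3)
```

```text
t 2.45 st [0.0111 0.0128 0.2438] lean [11.77  0.32] gap -0.002 F [ 0.   0.5 -0.6] q [-0.28  0.26 -0.15  2.17  0.11  0.51  1.4 ]
[ 0.003  0.    -0.002 -0.011 -0.001  0.002  0.002] [-0.32  0.23 -0.97]
3 rows: d [0.003, -0.0043, 0.0187] w [0.0012, -0.0009, 0.0036] | mm 19.4 deg 0.35
```

Call:
arm_command:
  targets:
    - {"dx": 0,"dy": -0.0125,"dz": 0,"wx": 0,"wy": 0,"wz": 0.011}
    - {"dx": 0.003,"dy": 0,"dz": 0.0187,"wx": 0,"wy": 0,"wz": 0}
    - {"dx": 0.003,"dy": 0,"dz": 0.0187,"wx": 0,"wy": 0,"wz": 0}
    - {"dx": 0.003,"dy": 0,"dz": 0.0187,"wx": 0,"wy": 0,"wz": 0}
    - {"dx": 0,"dy": 0,"dz": 0,"wx": 0,"wy": 0,"wz": 0}

```text
time_s: 2.95
tcp_pos: [0.5071, 0.1467, 0.1853]
eef_rot: [0.099, -0.157, 0.982, 0.019]
contact_force: [-0.0, -0.4, -0.1]
finger_gap: -0.004
```

Run:
```python
from h import *
show();o,p,r=cur()
a=w([-.03,0,.180]);rows(p,r,a,tool(6),4)
b=w([-.075,0,.158]);rows(a,tool(6),b,tool(0),4)
c=w([-.11,0,.148]);rows(b,tool(0),c,tool(-3),3)
```

```text
t 2.95 st [ 0.0136 -0.0006  0.1853] lean [11.55  0.29] gap -0.004 F [-0.1 -0.3 -0.1] q [-0.28  0.35 -0.12  2.22  0.13  0.37  1.39]
4 rows: d [0.011, 0.0001, -0.0005] w [0.0008, 0.0154, -0.0003] | mm 11.0 deg 1.39
4 rows: d [0.0116, -0.0, 0.0048] w [0.0, 0.0167, 0.0] | mm 12.5 deg 1.5
3 rows: d [0.0116, -0.0, 0.0035] w [0.0, 0.0111, 0.0] | mm 12.1 deg 1.0
```

Call:
arm_command:
  targets:
    - {"dx": 0.011,"dy": 0,"dz": -0.0005,"wx": 0,"wy": 0.0154,"wz": 0}
    - {"dx": 0.011,"dy": 0,"dz": -0.0005,"wx": 0,"wy": 0.0154,"wz": 0}
    - {"dx": 0.011,"dy": 0,"dz": -0.0005,"wx": 0,"wy": 0.0154,"wz": 0}
    - {"dx": 0.011,"dy": 0,"dz": -0.0005,"wx": 0,"wy": 0.0154,"wz": 0}

```text
time_s: 3.35
tcp_pos: [0.467, 0.1346, 0.1827]
eef_rot: [0.054, -0.159, 0.986, 0.012]
contact_force: [1.6, 0.1, 0.0]
finger_gap: -0.001
```

Call:
arm_command:
  targets:
    - {"dx": 0.0116,"dy": 0,"dz": 0.0048,"wx": 0,"wy": 0.0167,"wz": 0}
    - {"dx": 0.0116,"dy": 0,"dz": 0.0048,"wx": 0,"wy": 0.0167,"wz": 0}
    - {"dx": 0.0116,"dy": 0,"dz": 0.0048,"wx": 0,"wy": 0.0167,"wz": 0}
    - {"dx": 0.0116,"dy": 0,"dz": 0.0048,"wx": 0,"wy": 0.0167,"wz": 0}

```text
time_s: 3.75
tcp_pos: [0.4232, 0.1202, 0.1589]
eef_rot: [0.0, -0.159, 0.987, 0.003]
contact_force: [-0.1, -0.1, -0.3]
finger_gap: 0.002
```

Run:
```python
from h import *
from cell import snapshot
show()
s=snapshot("scene")
cv2.imwrite("pics/s2.png",cv2.resize(s["pixels"][130:300,150:310,::-1],(640,680))[:600])
```

```text
t 3.75 st [-0.0743  0.0006  0.1589] lean [0.09 0.34] gap 0.002 F [-0.2 -0.1 -0.3] q [-0.26  0.36 -0.15  2.29  0.1   0.49  1.41]
```

View pics/s2.png

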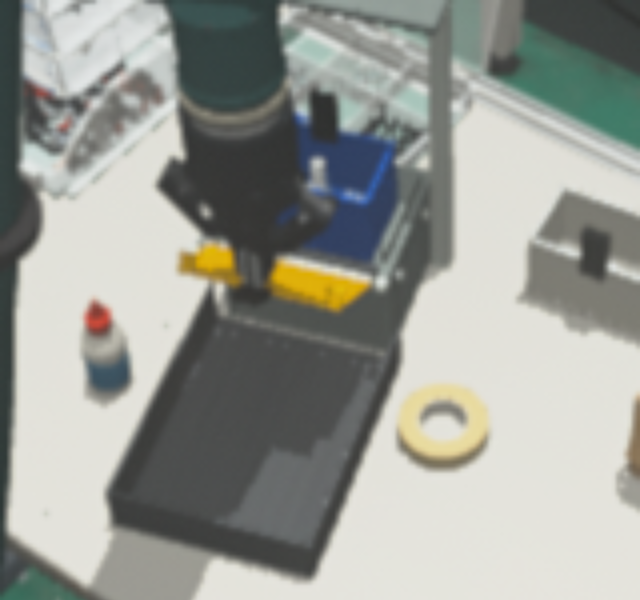

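In mid-picture the yellow gate is swinging down past level, at (270,275), and the bin is still standing at (345,195). I back up and open the fingers partly, while the gate finishes its swing.

Run:
```python
from h import *
o,p,r=cur()
a=w([-.05,0,.25]);rows(p,r,a,tool(0),4)
b=w([.035,0,.24]);rows(a,tool(0),b,tool(37),6)
```

```text
4 rows: d [-0.0066, -0.0001, -0.023] w [0.0009, -0.0004, 0.0001] | mm 23.9 deg 0.09
6 rows: d [-0.0134, 0.0, 0.0055] w [-0.0, -0.0685, -0.0] | mm 14.5 deg 6.17
```

Call:
arm_command:
  targets:
    - {"dx": -0.0066,"dy": 0,"dz": -0.023,"wx": 0.0009,"wy": 0,"wz": 0}
    - {"dx": -0.0066,"dy": 0,"dz": -0.023,"wx": 0.0009,"wy": 0,"wz": 0}
    - {"dx": -0.0066,"dy": 0,"dz": -0.023,"wx": 0.0009,"wy": 0,"wz": 0}
    - {"dx": -0.0066,"dy": 0,"dz": -0.023,"wx": 0.0009,"wy": 0,"wz": 0}
  gripper: 0.2

```text
time_s: 4.2
tcp_pos: [0.4488, 0.1284, 0.2521]
eef_rot: [0.002, -0.159, 0.987, 0.0]
contact_force: [0.6, 0.2, -0.5]
finger_gap: 0.599
```

Call:
arm_command:
  targets:
    - {"dx": -0.0134,"dy": 0,"dz": 0.0055,"wx": 0,"wy": -0.0685,"wz": 0}
    - {"dx": -0.0134,"dy": 0,"dz": 0.0055,"wx": 0,"wy": -0.0685,"wz": 0}
    - {"dx": -0.0134,"dy": 0,"dz": 0.0055,"wx": 0,"wy": -0.0685,"wz": 0}
    - {"dx": -0.0134,"dy": 0,"dz": 0.0055,"wx": 0,"wy": -0.0685,"wz": 0}

```text
time_s: 4.6
tcp_pos: [0.5025, 0.146, 0.2389]
eef_rot: [0.215, -0.155, 0.964, 0.035]
contact_force: [0.0, -1.5, -0.9]
finger_gap: 0.597
```

Run:
```python
from h import *
show()
```

```text
t 4.6 st [9.000e-03 2.000e-04 2.389e-01] lean [25.14  0.06] gap 0.597 F [-0.5 -1.4 -0.9] q [-0.35  0.21 -0.05  2.34  0.25  0.16  1.27]
```

The fingers have moved clear. q6 sits at 0.16 against its 0.08 limit, so I fit a quick planar model from the recorded poses and check that the grasp lean is reachable before going on.

Run:
```python
from h import *
from scipy.optimize import least_squares
# q2,q4,q6, world r, z, (lean approx pi-sum)
D=[([.592,1.610,.943],w([-.1176,.6285-.003,.2302])),([.26,2.17,.51],w([.0111,.0128,.2438])),([.35,2.22,.37],w([.0136,-.0006,.1853])),([.36,2.29,.49],w([-.0743,.0006,.1589])),([.21,2.34,.16],w([.009,0,.2389])),([.17,2.40,.16],np.array([.4661,.1447,.2381]))]
A=[];y=[]
for q,P in D:
    a,b,c=q[0],q[0]+q[1],sum(q)
    A.append([np.sin(a),np.sin(b),np.sin(c),0]);y.append(np.hypot(*P[:2]))
    A.append([np.cos(a),np.cos(b),np.cos(c),1]);y.append(P[2])
x=np.linalg.lstsq(np.array(A),np.array(y),rcond=None)[0];print("L1 L2 L H",x.round(3),"res mm",((np.array(A)@x-y)*1e3).round(0))
L1,L2,L,H=x
for X,Z,le in((.079,.181,30),(.079,.181,33),(.079,.181,37),(.05,.22,30),(.04,.233,30),(.04,.233,35),(-.03,.19,0),(-.06,.19,0),(-.06,.16,0)):
    r=np.hypot(*w([X,0,Z])[:2]);c=np.pi-np.radians(le);wr=r-L*np.sin(c);wz=Z-H-L*np.cos(c)
    k=(wr*wr+wz*wz-L1*L1-L2*L2)/(2*L1*L2);q4=np.arccos(k);q2=np.arctan2(wr,wz)-np.arctan2(L2*np.sin(q4),L1+L2*np.cos(q4))
    print(X,Z,le,"q2 %.2f q4 %.2f q6 %.2f"%(q2,q4,c-q2-q4))
```

```text
L1 L2 L H [0.623 0.466 0.32  0.307] res mm [-2. -1.  3. -1.  2.  2. -0.  1.  0.  0. -3. -2.]
0.079 0.181 30 q2 0.40 q4 2.32 q6 -0.10
0.079 0.181 33 q2 0.40 q4 2.35 q6 -0.19
0.079 0.181 37 q2 0.41 q4 2.40 q6 -0.32
0.05 0.22 30 q2 0.29 q4 2.34 q6 -0.02
0.04 0.233 30 q2 0.25 q4 2.35 q6 0.01
0.04 0.233 35 q2 0.26 q4 2.41 q6 -0.14
-0.03 0.19 0 q2 0.36 q4 2.17 q6 0.61
-0.06 0.19 0 q2 0.32 q4 2.23 q6 0.59
-0.06 0.16 0 q2 0.37 q4 2.26 q6 0.51
```

The planar model fits to 3 mm. It says a lean of 30° or more needs q6 below zero, meaning the wrist has to pass through to the flipped branch (q5 → π, which is in range). I try leaning slowly in free space and watch the joints.

Call:
arm_command:
  targets:
    - {"dx": 0,"dy": 0,"dz": 0,"wx": 0,"wy": -0.04,"wz": 0}
    - {"dx": 0,"dy": 0,"dz": 0,"wx": 0,"wy": -0.04,"wz": 0}
    - {"dx": 0,"dy": 0,"dz": 0,"wx": 0,"wy": -0.04,"wz": 0}
    - {"dx": 0,"dy": 0,"dz": 0,"wx": 0,"wy": 0,"wz": 0}

```text
time_s: 5.0
tcp_pos: [0.5036, 0.1379, 0.238]
eef_rot: [0.243, -0.152, 0.958, 0.026]
contact_force: [-0.0, -1.1, -0.6]
finger_gap: 0.6
```

Run:
```python
from h import *
show()
```

```text
t 5.0 st [ 0.0075 -0.0079  0.238 ] lean [28.28 -1.47] gap 0.6 F [-0.3 -1.  -0.6] q [-0.3   0.21 -0.1   2.38  0.9   0.1   0.61]
```

The IK is passing through (q5 0.25 → 0.9, q7 following), so I carry on.

Call:
arm_command:
  targets:
    - {"dx": 0,"dy": 0,"dz": 0,"wx": 0,"wy": -0.03,"wz": 0}
    - {"dx": 0,"dy": 0,"dz": 0,"wx": 0,"wy": -0.03,"wz": 0}
    - {"dx": 0,"dy": 0,"dz": 0,"wx": 0,"wy": -0.03,"wz": 0}
    - {"dx": 0,"dy": 0,"dz": 0,"wx": 0,"wy": -0.03,"wz": 0}
    - {"dx": 0,"dy": 0,"dz": 0,"wx": 0,"wy": 0,"wz": 0}

```text
time_s: 5.5
tcp_pos: [0.5028, 0.1301, 0.2354]
eef_rot: [0.271, -0.148, 0.951, 0.02]
contact_force: [-0.3, -0.5, -1.7]
finger_gap: 0.6
```

Run:
```python
from h import *
show()
```

```text
t 5.5 st [ 0.0043 -0.015   0.2354] lean [31.4  -2.77] gap 0.6 F [-0.4 -0.4 -1.7] q [-0.17  0.22 -0.25  2.42  1.78  0.15 -0.26]
```

Call:
arm_command:
  targets:
    - {"dx": 0,"dy": 0,"dz": 0,"wx": 0,"wy": -0.03,"wz": 0}
    - {"dx": 0,"dy": 0,"dz": 0,"wx": 0,"wy": -0.02,"wz": 0}
    - {"dx": 0,"dy": 0,"dz": 0,"wx": 0,"wy": 0,"wz": 0}
    - {"dx": 0,"dy": 0,"dz": 0,"wx": 0,"wy": 0,"wz": 0}

```text
time_s: 5.9
tcp_pos: [0.5035, 0.1287, 0.2352]
eef_rot: [0.301, -0.146, 0.942, 0.022]
contact_force: [0.7, 0.4, -0.1]
finger_gap: 0.596
```

Run:
```python
from h import *
show();o,p,r=cur();rows(p,r,w([.025,0,.25]),tool(36),4)
```

```text
t 5.9 st [ 0.0045 -0.0166  0.2352] lean [34.98 -3.02] gap 0.596 F [ 0.8  0.1 -0.1] q [ 0.    0.24 -0.46  2.45  2.13  0.25 -0.61]
4 rows: d [-0.0063, 0.0041, -0.0002] w [-0.0084, -0.0029, 0.0009] | mm 7.6 deg 0.8
```

Call:
arm_command:
  targets:
    - {"dx": -0.0063,"dy": 0.0041,"dz": 0,"wx": -0.0084,"wy": -0.0029,"wz": 0.0009}
    - {"dx": -0.0063,"dy": 0.0041,"dz": 0,"wx": -0.0084,"wy": -0.0029,"wz": 0.0009}
    - {"dx": -0.0063,"dy": 0.0041,"dz": 0,"wx": -0.0084,"wy": -0.0029,"wz": 0.0009}
    - {"dx": -0.0063,"dy": 0.0041,"dz": 0,"wx": -0.0084,"wy": -0.0029,"wz": 0.0009}
    - {"dx": 0,"dy": 0,"dz": 0,"wx": 0,"wy": 0,"wz": 0}

```text
time_s: 6.4
tcp_pos: [0.5191, 0.1524, 0.2506]
eef_rot: [0.307, -0.152, 0.938, 0.05]
contact_force: [-0.4, 0.2, 0.5]
finger_gap: 0.6
```

Run:
```python
from h import *
from cell import snapshot
show();o,p,r=cur();s=snapshot("wrist");s["T"]=np.eye(4);s["T"][:3,:3]=r.as_matrix();s["T"][:3,3]=p;s["T"]=s["T"]@s["tool_from_camera"]
pickle.dump(s,open("w2.pkl","wb"))
for n,q in(("bintabtop",[.068,0,.204]),("gateTip",[-.014-.1*np.sin(2.27),0,.102+.1*np.cos(2.27)])):print(n,proj(s,w(q)).round(1)*1.5625)
cv2.imwrite("pics/w2.png",cv2.resize(s["pixels"][:,:,::-1],(800,600),interpolation=cv2.INTER_CUBIC))
rows(p,r,w([.079,0,.181]),tool(36),4)
```

```text
t 6.4 st [0.0268 0.0011 0.2506] lean [36.24  0.12] gap 0.6 F [-0.3  0.4  0.5] q [ 0.03  0.23 -0.49  2.41  2.16  0.2  -0.64]
bintabtop [397.34375 321.875  ]
gateTip [ 397.8125 -180.    ]
4 rows: d [-0.0003, -0.0003, 0.0217] w [0.0003, 0.0007, 0.0002] | mm 21.8 deg 0.07
```

View pics/w2.png

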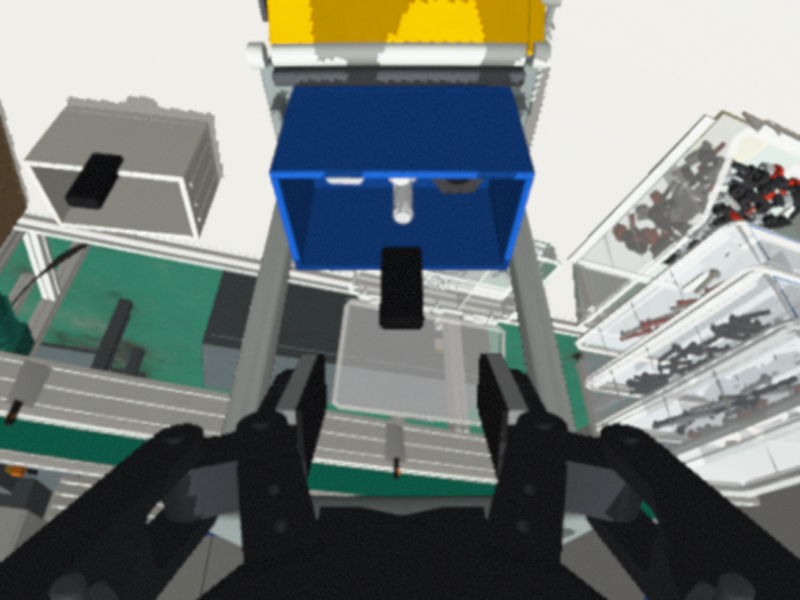

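The bin tab top is at (401,322) against (397,322) predicted, so about 1.5 mm to station left. The gate lies open (yellow at the top), and the bin stands upright and loaded. I advance along the fingers.

Call:
arm_command:
  targets:
    - {"dx": 0,"dy": 0,"dz": 0.0217,"wx": 0,"wy": 0,"wz": 0}
    - {"dx": 0,"dy": 0,"dz": 0.0217,"wx": 0,"wy": 0,"wz": 0}
    - {"dx": 0,"dy": 0,"dz": 0.0217,"wx": 0,"wy": 0,"wz": 0}
    - {"dx": 0,"dy": 0,"dz": 0.0217,"wx": 0,"wy": 0,"wz": 0}
    - {"dx": 0,"dy": 0,"dz": 0,"wx": 0,"wy": 0,"wz": 0}

```text
time_s: 6.95
tcp_pos: [0.5668, 0.1676, 0.1772]
eef_rot: [0.304, -0.151, 0.939, 0.05]
contact_force: [-0.3, 0.7, -0.4]
finger_gap: 0.605
```

Run:
```python
from h import *
show();o,p,r=cur();rows(p,r,w([.079,0.001,.181]),tool(36),1)
```

```text
t 6.95 st [0.0769 0.0005 0.1772] lean [35.93  0.11] gap 0.605 F [-0.1  0.7 -0.4] q [ 0.08  0.47 -0.59  2.37  2.31  0.39 -0.74]
1 rows: d [-0.004, 0.0005, -0.0018] w [0.0013, -0.0008, -0.0003] | mm 4.4 deg 0.14
```

Call:
arm_command:
  targets:
    - {"dx": -0.004,"dy": 0,"dz": -0.0018,"wx": 0,"wy": 0,"wz": 0}

```text
time_s: 7.05
tcp_pos: [0.5673, 0.168, 0.1822]
eef_rot: [0.304, -0.152, 0.939, 0.05]
contact_force: [-0.9, -0.2, 0.0]
finger_gap: 0.6
```

Call:
arm_command:
  targets:
    - {"dx": 0,"dy": 0,"dz": 0,"wx": 0,"wy": 0,"wz": 0}
    - {"dx": 0,"dy": 0,"dz": 0,"wx": 0,"wy": 0,"wz": 0}
    - {"dx": 0,"dy": 0,"dz": 0,"wx": 0,"wy": 0,"wz": 0}
    - {"dx": 0,"dy": 0,"dz": 0,"wx": 0,"wy": 0,"wz": 0}
    - {"dx": 0,"dy": 0,"dz": 0,"wx": 0,"wy": 0,"wz": 0}
  gripper: -1
  force: 25

```text
time_s: 7.55
tcp_pos: [0.5688, 0.1688, 0.1845]
eef_rot: [0.307, -0.152, 0.938, 0.05]
contact_force: [-2.4, 0.4, 7.0]
finger_gap: 0.248
```

Run:
```python
from h import *
show();o,p,r=cur()
# tip path: grasp in bin frame rel heel, from the current pose (deck z .100)
g0=st(p)-.019*np.array([np.sin(np.radians(lean(r)[0])),0,-np.cos(np.radians(lean(r)[0]))]);print("grasp",g0.round(4))
gx=.065;gz=g0[2]-.1
P0,R0=p,r
for f,le,N in((12,32,4),(24,26,4),(36,18,4),(48,9,4),(58,2,4)):
    c,s=np.cos(np.radians(f)),np.sin(np.radians(f));h=np.array([.008*np.tan(np.radians(f)),0,.1])
    off=max(0,0)
    g=h+[gx*c-gz*s,g0[1],gx*s+gz*c-.000]
    l=np.radians(le);t=w(g+.019*np.array([np.sin(l),0,-np.cos(l)]));print(f,g.round(4),end=" ")
    rows(P0,R0,t,tool(le),N);P0,R0=t,tool(le)
```

```text
t 7.55 st [0.0791 0.001  0.1845] lean [36.26  0.05] gap 0.248 F [-2.2  1.2  7. ] q [ 0.07  0.45 -0.58  2.36  2.3   0.38 -0.73]
grasp [0.0679 0.001  0.1999]
12 [0.0445 0.001  0.2112] 4 rows: d [0.0036, 0.0, -0.0057] w [0.0001, 0.0118, 0.0004] | mm 6.7 deg 1.07
24 [0.0223 0.001  0.2177] 4 rows: d [0.0045, -0.0, -0.0042] w [-0.0, 0.0167, 0.0] | mm 6.1 deg 1.5
36 [-0.0003  0.001   0.219 ] 4 rows: d [0.0057, 0.0, -0.0025] w [0.0, 0.0222, 0.0] | mm 6.3 deg 2.0
48 [-0.0218  0.001   0.2151] 4 rows: d [0.0062, 0.0, -0.0004] w [0.0, 0.025, -0.0] | mm 6.2 deg 2.25
58 [-0.0374  0.001   0.208 ] 4 rows: d [0.0047, 0.0, 0.0013] w [0.0, 0.0194, -0.0] | mm 4.8 deg 1.75
```

The tab is held: opening 0.248 ≈ 21 mm, against a 22 mm tab. I start the tip and watch the force.

Call:
arm_command:
  targets:
    - {"dx": 0.0036,"dy": 0,"dz": -0.0057,"wx": 0,"wy": 0.0118,"wz": 0}
    - {"dx": 0.0036,"dy": 0,"dz": -0.0057,"wx": 0,"wy": 0.0118,"wz": 0}
    - {"dx": 0.0036,"dy": 0,"dz": -0.0057,"wx": 0,"wy": 0.0118,"wz": 0}
    - {"dx": 0.0036,"dy": 0,"dz": -0.0057,"wx": 0,"wy": 0.0118,"wz": 0}
    - {"dx": 0,"dy": 0,"dz": 0,"wx": 0,"wy": 0,"wz": 0}

```text
time_s: 8.05
tcp_pos: [0.5455, 0.1609, 0.195]
eef_rot: [0.272, -0.154, 0.949, 0.044]
contact_force: [2.2, 1.1, -1.9]
finger_gap: 0.248
```

Call:
arm_command:
  targets:
    - {"dx": 0.0045,"dy": 0,"dz": -0.0042,"wx": 0,"wy": 0.0167,"wz": 0}
    - {"dx": 0.0045,"dy": 0,"dz": -0.0042,"wx": 0,"wy": 0.0167,"wz": 0}
    - {"dx": 0.0045,"dy": 0,"dz": -0.0042,"wx": 0,"wy": 0.0167,"wz": 0}
    - {"dx": 0.0045,"dy": 0,"dz": -0.0042,"wx": 0,"wy": 0.0167,"wz": 0}
    - {"dx": 0,"dy": 0,"dz": 0,"wx": 0,"wy": 0,"wz": 0}

```text
time_s: 8.55
tcp_pos: [0.5279, 0.1546, 0.1986]
eef_rot: [0.232, -0.155, 0.96, 0.036]
contact_force: [2.8, 1.7, 1.6]
finger_gap: 0.246
```

Run:
```python
from h import *
from cell import snapshot
show();o,p,r=cur();l=np.radians(lean(r)[0]);print("grasp",(st(p)-.019*np.array([np.sin(l),0,-np.cos(l)])).round(4))
s=snapshot("scene")
cv2.imwrite("pics/s3.png",cv2.resize(s["pixels"][140:270,160:290,::-1],(600,600),interpolation=cv2.INTER_CUBIC))
```

```text
t 8.55 st [0.0358 0.0004 0.1986] lean [27.13 -0.09] gap 0.246 F [3.2 0.8 1.6] q [-0.23  0.32 -0.19  2.34  1.51  0.1   0.01]
grasp [0.0272 0.0004 0.2155]
```

View pics/s3.png

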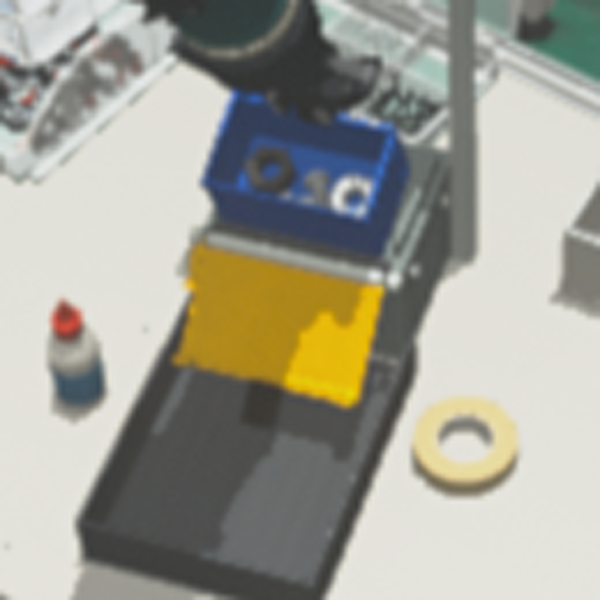

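The gate lies fully open as a ramp, at (280,320). The bin is tipping over the stop at (310,180), with its contents inside. I continue.

```bash
cat > tip.py <<'E'
from h import *
import sys
show();P0,_,R0=*cur()[1:2],None,cur()[2]
gx,gz=.065,.0985
for a in sys.argv[1:]:
    f,le,N=map(float,a.split(","));c,s=np.cos(np.radians(f)),np.sin(np.radians(f))
    g=np.array([.008*np.tan(np.radians(min(f,50)))+gx*c-gz*s,.0005,.1+gx*s+gz*c]);l=np.radians(le)
    t=w(g+.019*np.array([np.sin(l),0,-np.cos(l)]));print(f,g.round(4),end=" ");rows(P0,R0,t,tool(le),int(N));P0,R0=t,tool(le)
E
python3 tip.py 36,19,5 48,10,5 58,3,5
```

```text
t 8.6 st [0.0359 0.0004 0.1985] lean [27.15 -0.08] gap 0.247 F [4.3 1.1 2.2] q [-0.23  0.32 -0.19  2.34  1.52  0.1   0.  ]
36.0 [0.0005 0.0005 0.2179] 5 rows: d [0.0052, 0.0, -0.0026] w [-0.0002, 0.0181, 0.0002] | mm 5.9 deg 1.63
48.0 [-0.0208  0.0005  0.2142] 5 rows: d [0.0049, 0.0, -0.0004] w [0.0, 0.02, -0.0] | mm 4.9 deg 1.8
58.0 [-0.0396  0.0005  0.2073] 5 rows: d [0.0044, -0.0, 0.0009] w [-0.0, 0.0156, -0.0] | mm 4.4 deg 1.4
```

Call:
arm_command:
  targets:
    - {"dx": 0.0052,"dy": 0,"dz": -0.0026,"wx": 0,"wy": 0.0181,"wz": 0}
    - {"dx": 0.0052,"dy": 0,"dz": -0.0026,"wx": 0,"wy": 0.0181,"wz": 0}
    - {"dx": 0.0052,"dy": 0,"dz": -0.0026,"wx": 0,"wy": 0.0181,"wz": 0}
    - {"dx": 0.0052,"dy": 0,"dz": -0.0026,"wx": 0,"wy": 0.0181,"wz": 0}
    - {"dx": 0.0052,"dy": 0,"dz": -0.0026,"wx": 0,"wy": 0.0181,"wz": 0}

```text
time_s: 9.1
tcp_pos: [0.5036, 0.146, 0.2]
eef_rot: [0.17, -0.157, 0.972, 0.026]
contact_force: [2.4, 2.6, -0.8]
finger_gap: 0.252
```

```bash
python3 tip.py 36,19,1 42,14,3 50,9,4 58,3,5
```

```text
t 9.1 st [ 0.01   -0.0002  0.2   ] lean [19.83 -0.15] gap 0.252 F [ 3.1  1.7 -0.8] q [ 0.08  0.34 -0.57  2.3   0.83  0.3   0.69]
36.0 [0.0005 0.0005 0.2179] 1 rows: d [0.0032, 0.0007, -0.001] w [-0.0017, 0.0092, 0.0011] | mm 3.4 deg 0.85
42.0 [-0.0104  0.0005  0.2167] 3 rows: d [0.0041, 0.0, -0.0007] w [0.0, 0.0185, 0.0] | mm 4.2 deg 1.67
50.0 [-0.0241  0.0005  0.2131] 4 rows: d [0.004, 0.0, 0.0002] w [0.0, 0.0139, 0.0] | mm 4.0 deg 1.25
58.0 [-0.0396  0.0005  0.2073] 5 rows: d [0.0036, -0.0, 0.0008] w [0.0, 0.0133, -0.0] | mm 3.7 deg 1.2
```

Call:
arm_command:
  targets:
    - {"dx": 0.0041,"dy": 0,"dz": -0.0007,"wx": 0,"wy": 0.0185,"wz": 0}
    - {"dx": 0.0041,"dy": 0,"dz": -0.0007,"wx": 0,"wy": 0.0185,"wz": 0}
    - {"dx": 0.0041,"dy": 0,"dz": -0.0007,"wx": 0,"wy": 0.0185,"wz": 0}
    - {"dx": 0.004,"dy": 0,"dz": 0.0002,"wx": 0,"wy": 0.0139,"wz": 0}
    - {"dx": 0.004,"dy": 0,"dz": 0.0002,"wx": 0,"wy": 0.0139,"wz": 0}

```text
time_s: 9.6
tcp_pos: [0.4863, 0.1398, 0.1968]
eef_rot: [0.108, -0.158, 0.981, 0.015]
contact_force: [2.0, 2.6, 8.2]
finger_gap: 0.249
```

```bash
python3 tip.py 50,9,3 58,3,5 64,0,4 70,-2,4
```

```text
t 9.6 st [-0.0083 -0.0006  0.1968] lean [12.54 -0.26] gap 0.249 F [2.7 1.8 8.2] q [ 0.19  0.37 -0.71  2.25  0.65  0.47  0.87]
50.0 [-0.0241  0.0005  0.2131] 3 rows: d [0.0044, 0.0004, -0.0] w [-0.001, 0.0131, 0.0001] | mm 4.4 deg 1.18
58.0 [-0.0396  0.0005  0.2073] 5 rows: d [0.0036, -0.0, 0.0008] w [0.0, 0.0133, -0.0] | mm 3.7 deg 1.2
64.0 [-0.0505  0.0005  0.2016] 4 rows: d [0.003, 0.0, 0.0013] w [0.0, 0.0083, 0.0] | mm 3.3 deg 0.75
70.0 [-0.0608  0.0005  0.1948] 4 rows: d [0.0027, -0.0, 0.0017] w [-0.0, 0.0056, 0.0] | mm 3.2 deg 0.5
```

The tool is now pressing down with 8 N because the heel is riding up on the stop. I raise the path slightly.

Call:
arm_command:
  targets:
    - {"dx": 0.0044,"dy": 0,"dz": -0.001,"wx": 0,"wy": 0.0131,"wz": 0}
    - {"dx": 0.0044,"dy": 0,"dz": -0.001,"wx": 0,"wy": 0.0131,"wz": 0}
    - {"dx": 0.0044,"dy": 0,"dz": -0.0005,"wx": 0,"wy": 0.0131,"wz": 0}
    - {"dx": 0.0036,"dy": 0,"dz": 0.0005,"wx": 0,"wy": 0.0133,"wz": 0}
    - {"dx": 0.0036,"dy": 0,"dz": 0.0006,"wx": 0,"wy": 0.0133,"wz": 0}

```text
time_s: 10.1
tcp_pos: [0.4633, 0.131, 0.1926]
eef_rot: [0.053, -0.158, 0.986, 0.005]
contact_force: [0.9, 0.5, 4.2]
finger_gap: 0.245
```

```bash
python3 tip.py 58,3,4 64,0,4 70,-2,4;python3 - <<'E'
from cell import snapshot
import cv2
s=snapshot("scene")
cv2.imwrite("pics/s4.png",cv2.resize(s["pixels"][140:270,160:290,::-1],(600,600),interpolation=cv2.INTER_CUBIC))
E
```

```text
t 10.1 st [-0.0329 -0.0017  0.1926] lean [ 6.05 -0.37] gap 0.245 F [1.  0.2 4.2] q [ 0.22  0.4  -0.76  2.22  0.55  0.59  0.95]
58.0 [-0.0396  0.0005  0.2073] 4 rows: d [0.0015, 0.0006, 0.0009] w [-0.001, 0.0085, -0.0001] | mm 1.9 deg 0.77
64.0 [-0.0505  0.0005  0.2016] 4 rows: d [0.003, 0.0, 0.0013] w [0.0, 0.0083, 0.0] | mm 3.3 deg 0.75
70.0 [-0.0608  0.0005  0.1948] 4 rows: d [0.0027, -0.0, 0.0017] w [-0.0, 0.0056, 0.0] | mm 3.2 deg 0.5
```

View pics/s4.png

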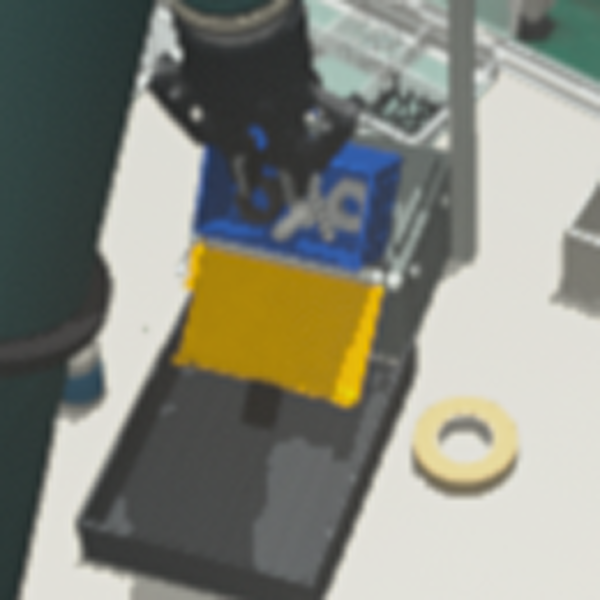

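The bin is tipped about 57° with the fasteners starting to slide, at (300,205). I carry it a bit further, then release.

Call:
arm_command:
  targets:
    - {"dx": 0.003,"dy": 0.001,"dz": 0.001,"wx": 0,"wy": 0.01,"wz": 0}
    - {"dx": 0.003,"dy": 0.001,"dz": 0.001,"wx": 0,"wy": 0.01,"wz": 0}
    - {"dx": 0.003,"dy": 0,"dz": 0.001,"wx": 0,"wy": 0.008,"wz": 0}
    - {"dx": 0.003,"dy": 0,"dz": 0.0013,"wx": 0,"wy": 0.008,"wz": 0}
    - {"dx": 0.003,"dy": 0,"dz": 0.0013,"wx": 0,"wy": 0.008,"wz": 0}

```text
time_s: 10.65
tcp_pos: [0.4488, 0.1288, 0.1859]
eef_rot: [0.019, -0.159, 0.987, 0.0]
contact_force: [-1.0, -1.3, 4.6]
finger_gap: 0.25
```

```bash
python3 tip.py 70,-2,4 78,-4,4 86,-6,4
```

```text
t 10.65 st [-0.0474  0.0007  0.1859] lean [ 2.12 -0.33] gap 0.25 F [-1.4 -0.9  4.6] q [ 0.23  0.42 -0.78  2.22  0.52  0.65  0.97]
70.0 [-0.0608  0.0005  0.1948] 4 rows: d [0.0036, -0.0, 0.0025] w [-0.0009, 0.0114, -0.0001] | mm 4.3 deg 1.03
78.0 [-0.0733  0.0005  0.1841] 4 rows: d [0.0032, 0.0, 0.0028] w [0.0, 0.0056, 0.0] | mm 4.2 deg 0.5
86.0 [-0.0842  0.0005  0.1717] 4 rows: d [0.0026, 0.0, 0.0033] w [0.0, 0.0056, 0.0] | mm 4.2 deg 0.5
```

Call:
arm_command:
  targets:
    - {"dx": 0.0046,"dy": 0,"dz": 0.0018,"wx": 0,"wy": 0.006,"wz": 0}
    - {"dx": 0.0046,"dy": 0,"dz": 0.0021,"wx": 0,"wy": 0.006,"wz": 0}
    - {"dx": 0.0046,"dy": 0,"dz": 0.0024,"wx": 0,"wy": 0.006,"wz": 0}
    - {"dx": 0.0046,"dy": 0,"dz": 0.0027,"wx": 0,"wy": 0,"wz": 0}
    - {"dx": 0.0046,"dy": 0,"dz": 0.003,"wx": 0,"wy": 0,"wz": 0}

```text
time_s: 11.15
tcp_pos: [0.4277, 0.1219, 0.1731]
eef_rot: [0.006, -0.159, 0.987, -0.001]
contact_force: [2.9, 0.2, -0.8]
finger_gap: 0.248
```

```bash
python3 -c "
from h import *
show()"
```

```text
t 11.15 st [-0.0696  0.0008  0.1731] lean [ 0.64 -0.27] gap 0.248 F [ 2.8 -0.8 -0.8] q [ 0.22  0.42 -0.77  2.26  0.52  0.63  0.96]
```

Call:
arm_command:
  targets:
    - {"dx": 0.0042,"dy": 0,"dz": 0.0033,"wx": 0,"wy": 0,"wz": 0}
    - {"dx": 0.004,"dy": 0,"dz": 0.0036,"wx": 0,"wy": 0,"wz": 0}
    - {"dx": 0.0038,"dy": 0,"dz": 0.0038,"wx": 0,"wy": 0,"wz": 0}
    - {"dx": 0.0036,"dy": 0,"dz": 0.004,"wx": 0,"wy": 0,"wz": 0}
    - {"dx": 0.0032,"dy": 0,"dz": 0.0042,"wx": 0,"wy": 0,"wz": 0}

```text
time_s: 11.65
tcp_pos: [0.409, 0.1155, 0.154]
eef_rot: [0.005, -0.159, 0.987, -0.002]
contact_force: [-0.5, -0.9, 2.1]
finger_gap: 0.248
```

```bash
python3 -c "
from h import *
from cell import snapshot
show()
s=snapshot('scene')
cv2.imwrite('pics/s5.png',cv2.resize(s['pixels'][140:270,160:290,::-1],(600,600),interpolation=cv2.INTER_CUBIC))"
```

```text
t 11.65 st [-0.0893  0.0006  0.154 ] lean [ 0.5  -0.33] gap 0.248 F [-0.7 -0.7  2.1] q [ 0.19  0.43 -0.74  2.31  0.57  0.57  0.9 ]
```

View pics/s5.png

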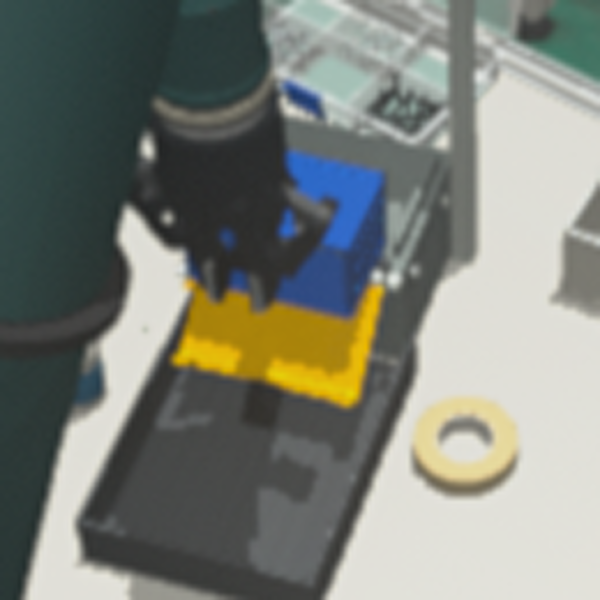

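The bin is at about 90°, held over the open gate; its rear face is on top, at (330,205). I lower it further, then let go and lift away.

Call:
arm_command:
  targets:
    - {"dx": 0.0036,"dy": 0,"dz": 0.0042,"wx": 0,"wy": 0,"wz": 0}
    - {"dx": 0.0034,"dy": 0,"dz": 0.0044,"wx": 0,"wy": 0,"wz": 0}
    - {"dx": 0.0032,"dy": 0,"dz": 0.0046,"wx": 0,"wy": 0,"wz": 0}
    - {"dx": 0.003,"dy": 0,"dz": 0.0048,"wx": 0,"wy": 0,"wz": 0}
    - {"dx": 0.0028,"dy": 0,"dz": 0.005,"wx": 0,"wy": 0,"wz": 0}

```text
time_s: 12.2
tcp_pos: [0.3949, 0.1108, 0.1308]
eef_rot: [0.005, -0.159, 0.987, -0.002]
contact_force: [-1.2, 0.5, 1.6]
finger_gap: 0.246
```

```bash
python3 -c "
from h import *
show()"
```

```text
t 12.2 st [-0.1042  0.0005  0.1308] lean [ 0.59 -0.31] gap 0.246 F [-0.9  0.9  1.6] q [ 0.14  0.46 -0.68  2.36  0.64  0.49  0.83]
```

Call:
arm_command:
  targets:
    - {"dx": 0.0024,"dy": 0,"dz": 0.005,"wx": 0,"wy": 0,"wz": 0}
    - {"dx": 0.002,"dy": 0,"dz": 0.005,"wx": 0,"wy": 0,"wz": 0}
    - {"dx": 0.0018,"dy": 0,"dz": 0.005,"wx": 0,"wy": 0,"wz": 0}
    - {"dx": 0.0015,"dy": 0,"dz": 0.005,"wx": 0,"wy": 0,"wz": 0}

```text
time_s: 12.6
tcp_pos: [0.3879, 0.1084, 0.1107]
eef_rot: [0.005, -0.159, 0.987, -0.002]
contact_force: [-1.7, 0.2, 2.1]
finger_gap: 0.251
```

```bash
python3 -c "
from h import *
show()"
```

```text
t 12.6 st [-0.1116  0.0004  0.1107] lean [ 0.59 -0.3 ] gap 0.251 F [-1.5  0.7  2.1] q [ 0.09  0.48 -0.62  2.39  0.71  0.43  0.75]
```

Call:
arm_command:
  targets:
    - {"dx": 0,"dy": 0,"dz": 0,"wx": 0,"wy": 0,"wz": 0}
    - {"dx": 0,"dy": 0,"dz": -0.02,"wx": 0,"wy": 0,"wz": 0}
    - {"dx": 0,"dy": 0,"dz": -0.04,"wx": 0,"wy": 0,"wz": 0}
    - {"dx": 0,"dy": 0,"dz": -0.04,"wx": 0,"wy": 0,"wz": 0}
    - {"dx": 0,"dy": 0,"dz": -0.04,"wx": 0,"wy": 0,"wz": 0}
  gripper: 0.1

```text
time_s: 13.1
tcp_pos: [0.3865, 0.1089, 0.2525]
eef_rot: [0.005, -0.159, 0.987, -0.001]
contact_force: [-0.3, -1.5, 0.6]
finger_gap: 0.551
```

Call:
arm_command:
  targets:
    - {"dx": 0,"dy": 0.04,"dz": -0.02,"wx": 0,"wy": 0,"wz": 0}
    - {"dx": 0,"dy": 0.04,"dz": -0.02,"wx": 0,"wy": 0,"wz": 0}
    - {"dx": 0,"dy": 0.04,"dz": 0,"wx": 0,"wy": 0,"wz": 0}
    - {"dx": 0,"dy": 0.04,"dz": 0,"wx": 0,"wy": 0,"wz": 0}
    - {"dx": 0,"dy": 0.04,"dz": 0,"wx": 0,"wy": 0,"wz": 0}

```text
time_s: 13.6
tcp_pos: [0.3235, 0.3, 0.2906]
eef_rot: [0.007, -0.158, 0.987, -0.002]
contact_force: [1.3, -0.3, 0.3]
finger_gap: 0.548
```

```bash
python3 -c "
from h import *
from cell import snapshot
show()
a=cv2.resize(snapshot('scene')['pixels'][140:290,160:290,::-1],(400,462),interpolation=cv2.INTER_CUBIC)
b=cv2.resize(snapshot('top')['pixels'][145:280,160:277,::-1],(400,462),interpolation=cv2.INTER_CUBIC)
cv2.imwrite('pics/s6.png',np.clip(np.hstack([a,b])*1.4,0,255).astype(np.uint8))"
```

```text
t 13.6 st [-0.1126  0.2026  0.2906] lean [ 0.71 -0.32] gap 0.548 F [ 1.1 -0.7  0.3] q [ 0.    0.26 -1.01  2.13  0.31  0.89  0.69]
```

View pics/s6.png

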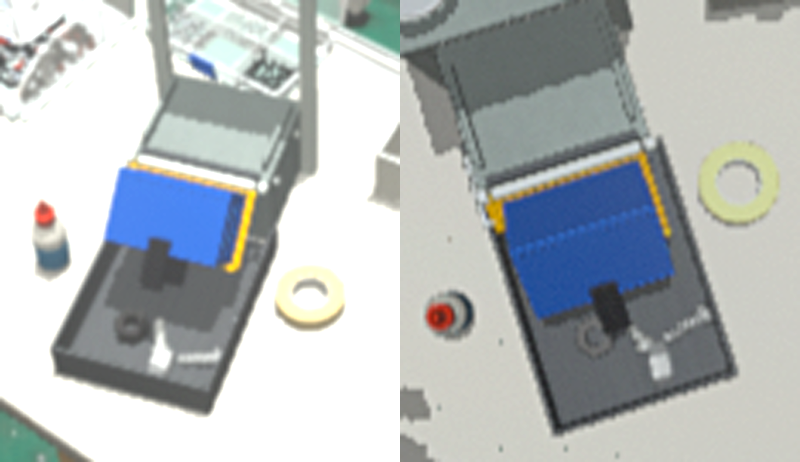

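The bin lies on the open gate with its tab at (160,262) left / (610,305) right. The dark nut is in the tray at (595,338) right, with a light cluster at (635–705, 315–365). I hold a second, then take one settled close-up to count the fasteners.

Call:
arm_command:
  targets:
    - {"dx": 0,"dy": 0.02,"dz": 0,"wx": 0,"wy": 0,"wz": 0}
    - {"dx": 0,"dy": 0,"dz": 0,"wx": 0,"wy": 0,"wz": 0}
    - {"dx": 0,"dy": 0,"dz": 0,"wx": 0,"wy": 0,"wz": 0}
    - {"dx": 0,"dy": 0,"dz": 0,"wx": 0,"wy": 0,"wz": 0}
    - {"dx": 0,"dy": 0,"dz": 0,"wx": 0,"wy": 0,"wz": 0}

```text
time_s: 14.2
tcp_pos: [0.3178, 0.3164, 0.2898]
eef_rot: [0.006, -0.158, 0.987, -0.002]
contact_force: [0.1, 0.3, -0.2]
finger_gap: 0.552
```

```bash
python3 -c "
from h import *
from cell import snapshot
show()
A=snapshot('scene')['pixels'];B=snapshot('top')['pixels']
a=cv2.resize(A[195:280,170:255,::-1],(400,400),interpolation=cv2.INTER_CUBIC)
b=cv2.resize(B[205:280,185:260,::-1],(400,400),interpolation=cv2.INTER_CUBIC)
cv2.imwrite('pics/s7.png',np.clip(np.hstack([a,b])*1.5,0,255).astype(np.uint8))
A0,B0=load('scene')['pixels'],load('top')['pixels']
for n,i,j,(x,y) in(('tape',B,B0,(259,198)),('pliers',B,B0,(338,256)),('bottle',B,B0,(174,236))):
    print(n,np.abs(i[y-20:y+20,x-14:x+14].astype(int)-j[y-20:y+20,x-14:x+14]).mean().round(1))"
```

```text
t 14.2 st [-0.1129  0.22    0.2898] lean [ 0.59 -0.36] gap 0.552 F [ 0.2  0.2 -0.2] q [-0.05  0.28 -1.01  2.12  0.32  0.9   0.65]
tape 3.1
pliers 2.8
bottle 3.1
```

View pics/s7.png

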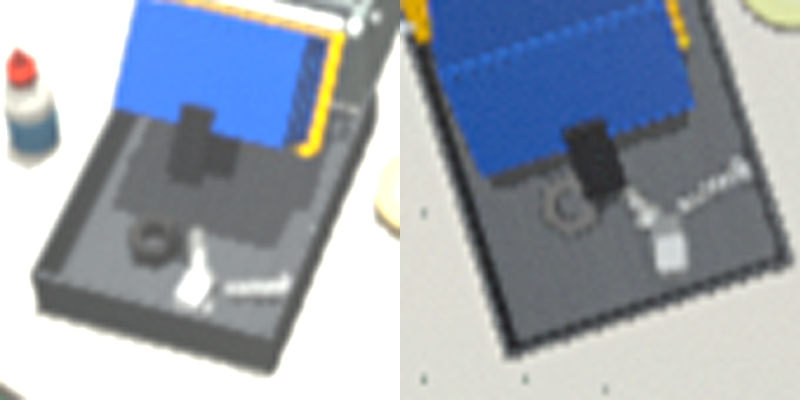

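The settled close-up (right half) shows the dark nut at (570,205), the light nut on edge at (670,250), and bolts at (640,205) and (710,185), all inside the tray. The bin lies still on the gate, and the tape, pliers and bottle are unchanged.

```bash
python3 -c "
from cell import sign_off
print(sign_off())"
```

```text
the job is handed in; nothing more can be done
None
```

The bin is emptied: it lies on the open gate and all four fasteners are in the tray. I handed the job in at about 14.2 s of the 48 s limit.

**What I did:** With the bin still standing, I pushed the gate's tab toward the tray with shut fingers until the gate sprang fully open. Then I pinched the bin's black tab at about 36° lean (opening about 21 mm), tipped the bin over the edge stop to roughly 115°, released it and backed away.

**Last checks:**
- **Fasteners:** the settled close-up shows both nuts and both bolts inside the tray. The light nut rests on edge beside or against a bolt.
- **Bin and gate:** the bin was in place on the open gate in both pictures, 0.6 s apart. It sits a little toward the left of the gate.
- **Bystanders:** the top picture around the bottle, tape and pliers matches the start to within image noise.
- **Robot:** it stands clear with no contact force. The largest force I read was about 9 N.

**What went wrong or disagreed:**
- One early move was refused because its rows lacked some fields, so the first transit ran 100 mm lower than planned. It touched nothing.
- The station position from the cameras differed by 3–5 mm between views. I corrected this from the wrist camera before gripping.

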